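# Find the tired spring mount and mark it

## Robot

A 6-joint arm with a two-finger parallel gripper is mounted at the origin on a cart in front of the work surface, level with it; the furniture and walls round the work are solid. World frame = base frame: x ahead of the robot, y to its left, z up, the work surface at z = 0. Lengths are in m, angles in degrees, forces in N, time in s.
With the tool pointing down it reaches from about 0.3 to 0.75 m from the base axis. Payload 8.5 kg.
Tool frame: the origin (TCP) lies at the very end of the fingers, on their centre line; the grasp point (between the pads) lies 19 mm behind it; x points along the fingers, y is the direction in which the jaws open and shut, and the axes are right-handed (so a half turn about x gives the same grasp; the last joint's range is limited). The gripper opens to 85 mm and grips with 20 to 120 N. Pads are 22 mm wide; open, the fingers measure 114 mm over their backs; the gripper's body (76 mm by 85 mm) begins 54 mm behind the grasp point. The pads swing forward as they close: fully open they stand 13 mm farther back than shut.
Start: joints at [51.148, 21.807, 74.336, -0, 83.858, -12.336], TCP at [0.246, 0.492, 0.231] pointing down, gripper open.
Joint ranges: [-178.18, 178.18], [-50.72, 133.34], [12.68, 142.11], [-81.47, 261.47], [9.98, 163.14], [-165.26, 165.26]. Speed limits (degrees/s): [136.94, 136.94, 180, 180, 180, 180].

## Interface

Orientations are given as a 3x3 rotation matrix whose columns are the frame's x, y, z axes.
In Python, from rig import sensors, cams, env gives the robot as it stands.
- The arm moves only by the shell command python3 -m crank 'ROWS' [FORCE]. ROWS is a JSON object of lists of equal length, an entry for each row: "hand": the closure in counts, from 0 (fully open) to 255 (shut); "translation": the shift along the tool's x, y, z in m, a list of three; "dr": the turn, a rotation vector about the tool's x, y, z in rad, a list of three. A call has 1 to 5 rows; each row is the pose to reach, as a shift and turn from the pose commanded when the call began, along the tool's axes at that moment; what a row does not reach only later rows make up. A row lasts 1/10 s, in which the tool goes at most 50 mm and 8.59 degrees, less where a joint would pass 70% of its speed; a pose out of reach is approached as far as the arm can. A call with a gripper value outside its range is refused whole. The fingers move at their own pace and stop on an object; FORCE is the grip in N (left out, the last holds). Time passes only in rows, so rows that repeat a pose let the fingers close. It gives the time, the measured TCP pose, the force and the opening at its end, in the units of the state.
- sensors.observe(): the state, without advancing time (a new reading comes with each control period).
- cams.get_image(name): name is "side" or "top"; returns (picture, depth): 420x560x3 uint8, blue, green, red; 420x560 float32, m along the optical axis (not along the pixel's ray), 0 where there is no reading.
- cams.calibration(name): a dict with "vertical_fov" (degrees; the focal length in pixels is half the picture's height over the tangent of half this angle, whatever the lens; pixels are square), "cx", "cy" (the principal point, pixels), "extrinsics" (4x4, takes a point from camera to world coordinates). Camera axes: x right, y down, z forward; pixel columns grow to the right and rows downward; lengths in m; the calibration is good to about 2 mm. A picture is of the moment at which its call begins. calibration takes no time and is no camera call.
- env.close_job(): hands the job in, once; it reports no verdict.
The state is a dict: "time_s": time; "q": joint angles; "qvel": joint speeds; "joint_efforts": joint torques, N m; "position": TCP position; "tool_rot": TCP orientation; "ft_force": force on the tool from outside, world axes, zero at the start; "wrist_torque": the same for the moment, N m; "grip_width": finger opening in m.
Only numpy, scipy, OpenCV 4.12 (cv2) and the standard library are available. Lean on these libraries where they do the work, as an engineer would, in place of code of your own. Each camera call takes 0.05 s, during which the arm holds its last target. There are 200 camera calls.

## Task

One of the three spring mounts on the white riser shelf has a tired spring. With the fingertips, press each round black pad down in turn, from the left mount to the right one, to find the softest; then push the red tag of the softest mount fully down and come clear. Leave the other two tags up, pick nothing up, and do not shift the mounts or the things around them.

Things in the scene. Friction and masses are not known exactly. Their poses are not given: they have to be found in the camera images.
- riser: fixed white riser shelf that carries the mounts, 185 (x) x 400 (y) mm, its top 210 mm above the worktop; origin on the worktop under its centre. It stands inside a fume hood: seen from the origin the hood's left upright is 240 mm to +y; its raised sash, a bar right across 135 mm to -x, has its lower edge 555 mm above the worktop, with glass over it and a panel from 800 mm up 170 mm to -x: keep the arm below or in front of them
- mount_a: one of three identical-looking spring mounts (1.2 kg), loose on the riser in a row from left (+y) to right (-y): base plate 64 (x) x 88 (y) x 12 mm, round black pad on a spring at its left (+y) end, red tag at its right (-y) end; yaw up to 0.12 rad. Origin: centre of the plate's underside; z up. They swap places: the softest may stand anywhere and shows only when pressed
- pad_a_top (a point): centre of the top face of mount a's round rubber pad (39 mm diameter), 21 mm in +y from the mount's origin and 72 mm above it (282 mm above the worktop) when up; moves with the pad; z up
- pad_a (a joint): how far mount a's pad is pressed, m: 0 up, 0.020 bottomed; it springs back when let go. Springs yield from about 1 N on, then in proportion, at 0.3 to 1.0 N/mm; the softest is less than half as stiff as the next: about 15 mm at 6 N, the others under 8 mm
- tag_a_top (a point): centre of the top face of mount a's red tag head (22 (x) x 20 (y) mm), 29 mm in -y from the mount's origin, 72 mm above it when up (282 mm above the worktop), 56 mm when down (266 mm); moves with the tag; z up
- tag_a (a joint): how far mount a's tag is pushed down, m: 0 up, 0.016 fully down on its stop; it slides against about 3 N of friction and stays where it is left
- mount_b: one of three identical-looking spring mounts (1.2 kg), loose on the riser in a row from left (+y) to right (-y): base plate 64 (x) x 88 (y) x 12 mm, round black pad on a spring at its left (+y) end, red tag at its right (-y) end; yaw up to 0.12 rad. Origin: centre of the plate's underside; z up. They swap places: the softest may stand anywhere and shows only when pressed
- pad_b_top (a point): centre of the top face of mount b's round rubber pad (39 mm diameter), 21 mm in +y from the mount's origin and 72 mm above it (282 mm above the worktop) when up; moves with the pad; z up
- pad_b (a joint): how far mount b's pad is pressed, m: 0 up, 0.020 bottomed; it springs back when let go. Springs yield from about 1 N on, then in proportion, at 0.3 to 1.0 N/mm; the softest is less than half as stiff as the next: about 15 mm at 6 N, the others under 8 mm
- tag_b_top (a point): centre of the top face of mount b's red tag head (22 (x) x 20 (y) mm), 29 mm in -y from the mount's origin, 72 mm above it when up (282 mm above the worktop), 56 mm when down (266 mm); moves with the tag; z up
- tag_b (a joint): how far mount b's tag is pushed down, m: 0 up, 0.016 fully down on its stop; it slides against about 3 N of friction and stays where it is left
- mount_c: one of three identical-looking spring mounts (1.2 kg), loose on the riser in a row from left (+y) to right (-y): base plate 64 (x) x 88 (y) x 12 mm, round black pad on a spring at its left (+y) end, red tag at its right (-y) end; yaw up to 0.12 rad. Origin: centre of the plate's underside; z up. They swap places: the softest may stand anywhere and shows only when pressed
- pad_c_top (a point): centre of the top face of mount c's round rubber pad (39 mm diameter), 21 mm in +y from the mount's origin and 72 mm above it (282 mm above the worktop) when up; moves with the pad; z up
- pad_c (a joint): how far mount c's pad is pressed, m: 0 up, 0.020 bottomed; it springs back when let go. Springs yield from about 1 N on, then in proportion, at 0.3 to 1.0 N/mm; the softest is less than half as stiff as the next: about 15 mm at 6 N, the others under 8 mm
- tag_c_top (a point): centre of the top face of mount c's red tag head (22 (x) x 20 (y) mm), 29 mm in -y from the mount's origin, 72 mm above it when up (282 mm above the worktop), 56 mm when down (266 mm); moves with the tag; z up
- tag_c (a joint): how far mount c's tag is pushed down, m: 0 up, 0.016 fully down on its stop; it slides against about 3 N of friction and stays where it is left
- vial_0: small amber glass vial with a black cap, 23 mm diameter, 42 mm tall, standing on the riser behind the mounts; bystander. Origin: centre of the underside
- vial_2: small amber glass vial with a grey cap, 23 mm diameter, 42 mm tall, standing on the riser behind the mounts; bystander. Origin: centre of the underside
- vial_1: small clear glass vial with a blue cap, 23 mm diameter, 46 mm tall, standing on the riser behind the mounts; bystander. Origin: centre of the underside
- film_roll: white roll standing on end, 54 mm diameter, 52 mm tall; bystander. Origin: centre of the underside
- lab_timer: white bench timer lying flat, 61 x 65 x 18 mm; bystander. Origin: centre of the underside
- spare_cap: loose green screw cap, 32 mm diameter, 20 mm tall; bystander. Origin: centre of the underside

How it is judged (in metres and radians):
On the way, in this order (a step that is already met when the one before it is completed fails the run):
1. the pad of the left mount is pressed at least 3 mm down (((y of mount_a in the frame of mount_b above 0 m and y of mount_a in the frame of mount_c above 0 m and value of joint pad_a above 0.003 m) or (y of mount_b in the frame of mount_a above 0 m and y of mount_b in the frame of mount_c above 0 m and value of joint pad_b above 0.003 m) or (y of mount_c in the frame of mount_a above 0 m and y of mount_c in the frame of mount_b above 0 m and value of joint pad_c above 0.003 m))), for 0.1 s.
2. the pad of the middle mount is pressed at least 3 mm down (((((y of mount_a in the frame of mount_b above 0 m and y of mount_a in the frame of mount_c below 0 m) or (y of mount_a in the frame of mount_b below 0 m and y of mount_a in the frame of mount_c above 0 m)) and value of joint pad_a above 0.003 m) or (((y of mount_b in the frame of mount_a above 0 m and y of mount_b in the frame of mount_c below 0 m) or (y of mount_b in the frame of mount_a below 0 m and y of mount_b in the frame of mount_c above 0 m)) and value of joint pad_b above 0.003 m) or (((y of mount_c in the frame of mount_a above 0 m and y of mount_c in the frame of mount_b below 0 m) or (y of mount_c in the frame of mount_a below 0 m and y of mount_c in the frame of mount_b above 0 m)) and value of joint pad_c above 0.003 m))), for 0.1 s.
3. the pad of the right mount is pressed at least 3 mm down (((y of mount_a in the frame of mount_b below 0 m and y of mount_a in the frame of mount_c below 0 m and value of joint pad_a above 0.003 m) or (y of mount_b in the frame of mount_a below 0 m and y of mount_b in the frame of mount_c below 0 m and value of joint pad_b above 0.003 m) or (y of mount_c in the frame of mount_a below 0 m and y of mount_c in the frame of mount_b below 0 m and value of joint pad_c above 0.003 m))), for 0.1 s.
4. the tag of the softest mount is pushed down at least 13 of its 16 mm (value of joint tag_b above 0.013 m), for 0.2 s.
At the end, for the whole second after the job is handed in: The softest mount's tag is at least 13 of its 16 mm down, the other two are up (less than 4 mm down), all pads have sprung back (within 2 mm), the mounts stand flat and still within 20 mm of where they began, and the vials, roll, timer and cap within 20 mm of theirs (value of joint tag_b above 0.013 m and value of joint each of tag_a, tag_c below 0.004 m and value of joint each of pad_a, pad_b, pad_c below 0.002 m and distance of each of mount_a, mount_b, mount_c, vial_0, vial_2, vial_1, film_roll, lab_timer, spare_cap from where it was at the start of the episode below 0.02 m and angle between each of mount_a, mount_b, mount_c's own z axis and vertical below 0.05 rad and linear speed of each of mount_a, mount_b, mount_c below 0.02 m/s); the robot touches nothing.
It fails at once if the tag of a mount that is not the softest is pushed down more than 4 mm (value of joint any of tag_a, tag_c above 0.004 m).
It fails at once if a mount is lifted more than 10 mm or shifted more than 20 mm (height (world z) of any of mount_a, mount_b, mount_c above 0.22 m or distance of any of mount_a, mount_b, mount_c from where it was at the start of the episode above 0.02 m).
It fails at once if a vial, the roll, the timer or the cap is lifted more than 10 mm or shifted more than 20 mm (distance of any of vial_0, vial_2, vial_1, film_roll, lab_timer, spare_cap from where it was at the start of the episode above 0.02 m or height (world z) of any of vial_0, vial_2, vial_1 above 0.22 m or height (world z) of any of film_roll, lab_timer, spare_cap above 0.01 m).
It also fails if it takes over 48 s, if anything falls off the work surface, if the arm or the gripper's body presses on something with over 40 N, if the wrist force passes 120 N, or if a joint passes its speed limit or range.

## Working session

There is one attempt and no reset: what is moved stays moved. The work goes in short steps, Python scripts to look and compute and a shell command to move; the robot and the scene stay as the last step left them, time stands still between calls to the robot, and variables do not carry over. Pictures are saved under pics/ and viewed, about 8 in all and at most 12, crops included, and the job is handed in when it is done.

```bash
ls; mkdir -p pics
cat > h.py <<'E'
import numpy as np, cv2
from rig import sensors, cams, env
def look(n):
    im,d=cams.get_image(n); c=cams.calibration(n); return im,d,c
def cloud(d,c):
    f=d.shape[0]/2/np.tan(np.radians(c["vertical_fov"])/2)
    v,u=np.mgrid[:d.shape[0],:d.shape[1]]
    P=np.stack([(u-c["cx"])/f*d,(v-c["cy"])/f*d,d],-1)
    T=np.array(c["extrinsics"]); W=P@T[:3,:3].T+T[:3,3]; W[d==0]=np.nan; return W
E
python3 - <<'E'
from h import *
s=sensors.observe(); print({k:np.round(v,3).tolist() for k,v in s.items()})
ims=[]
for n in("side","top"):
    im,d,c=look(n); np.savez(f"{n}0.npz",im=im,d=d); print(n,c); ims.append(im)
    cv2.imwrite(f"pics/{n}0.png",im)
E
```

```text
pics
{'time_s': 0.0, 'q': [51.149, 21.841, 74.386, 0.0, 83.859, -12.335], 'qvel': [-0.099, -0.076, -0.031, 0.012, 0.071, -0.106], 'joint_efforts': [-0.001, -44.846, -23.128, -0.0, 0.005, 0.0], 'position': [0.245, 0.492, 0.231], 'tool_rot': [[-0.001, 0.446, 0.895], [-0.001, 0.895, -0.446], [-1.0, -0.001, -0.0]], 'ft_force': [-0.493, -0.959, 0.328], 'wrist_torque': [-0.023, -0.074, -0.0], 'grip_width': 0.085}
side {'vertical_fov': 43.465044988076215, 'cx': 273.25007562922724, 'cy': 204.93428385224033, 'extrinsics': array([[ 0.9996373 ,  0.01481695, -0.02248827,  0.5132258 ],
       [ 0.02688937, -0.59540449,  0.802976  , -1.00664629],
       [-0.00149196, -0.80328945, -0.59558696,  0.86842663],
       [ 0.        ,  0.        ,  0.        ,  1.        ]])}
top {'vertical_fov': 53.59524447806407, 'cx': 277.1784796441467, 'cy': 213.1512190692275, 'extrinsics': array([[-0.02895411, -0.98374618,  0.1772149 ,  0.33406669],
       [-0.99924282,  0.03309537,  0.02045683, -0.1085567 ],
       [-0.02598932, -0.17648841, -0.98395955,  1.1295588 ],
       [ 0.        ,  0.        ,  0.        ,  1.        ]])}
```

View pics/side0.png

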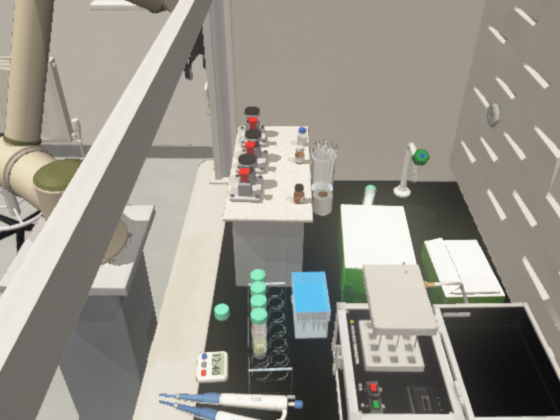

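View pics/top0.png

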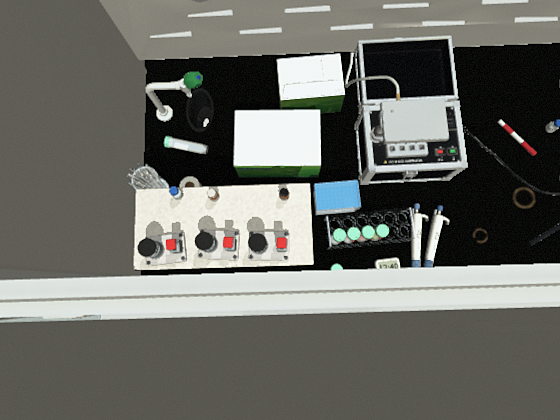

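The side view shows three mounts on the riser at about (250,120), (253,145) and (247,175). In the top view the black pads are at about (148,247), (206,241) and (258,242), and the red tags at (171,245), (229,243) and (282,243). The sash bar runs across just in front, from row 268 down.

Run:
```python
from h import *
for n in("top","side"):
    z=np.load(n+"0.npz"); im,d=z["im"].astype(int),z["d"]; W=cloud(d,cams.calibration(n))
    b,g,r=im[...,0],im[...,1],im[...,2]
    zz=W[...,2]; reg=(W[...,0]>.3)&(W[...,0]<.9)&(abs(zz-.282)<.012)
    for nm,m in(("red",(r>150)&(g<80)&reg),("black",(r<75)&(g<75)&(b<75)&reg)):
        k,l,st,_=cv2.connectedComponentsWithStats(m.astype(np.uint8))
        for i in range(1,k):
            if st[i,4]>25:
                p=W[l==i]; print(n,nm,st[i].tolist(),"med",np.nanmedian(p,0).round(4),"mid",((np.nanpercentile(p,2,0)+np.nanpercentile(p,98,0))/2).round(4))
z=np.load("top0.npz");im,d=z["im"],z["d"];W=cloud(d,cams.calibration("top"))
print("riser",[W[v,u].round(3).tolist() for v,u in((190,140),(265,140),(190,308),(262,308),(225,180))])
print("sash",[W[v,u].round(3).tolist() for v,u in((270,250),(285,250),(300,250),(312,250),(330,250))])
cv2.imwrite("pics/top0c.png",cv2.resize(im[175:275,125:325],None,fx=4,fy=4,interpolation=cv2.INTER_CUBIC))
```

```text
top red [223, 237, 10, 11, 92] med [0.4301 0.0119 0.2823] mid [0.4301 0.0127 0.2822]
top red [166, 239, 10, 11, 91] med [0.4295 0.13   0.2828] mid [0.4296 0.1309 0.2822]
top red [277, 238, 9, 10, 89] med [ 0.4248 -0.097   0.2827] mid [ 0.4254 -0.097   0.2828]
top black [195, 232, 19, 18, 255] med [0.4348 0.0613 0.2825] mid [0.4347 0.0619 0.2822]
top black [248, 233, 19, 19, 257] med [ 0.4279 -0.0479  0.2826] mid [ 0.4281 -0.0479  0.2826]
top black [138, 239, 19, 18, 251] med [0.4248 0.1793 0.2826] mid [0.4249 0.18   0.2824]
side red [248, 118, 9, 5, 40] med [0.4311 0.1247 0.2812] mid [0.4308 0.1266 0.2802]
side red [245, 142, 10, 6, 50] med [0.4335 0.0073 0.2819] mid [0.4334 0.0095 0.2801]
side red [239, 168, 11, 7, 63] med [ 0.4284 -0.1017  0.2816] mid [ 0.4288 -0.0988  0.2805]
side black [246, 108, 13, 7, 74] med [0.4281 0.1708 0.2823] mid [0.4276 0.1733 0.281 ]
riser [[0.564, 0.223, 0.209], [0.393, 0.217, 0.212], [0.55, -0.161, 0.213], [0.388, -0.154, 0.21], [0.48, 0.129, 0.212]]
sash [[0.384, -0.007, -0.0], [0.339, -0.062, 0.619], [0.32, -0.059, 0.59], [0.274, -0.005, 0.0], [0.314, -0.089, 0.92]]
```

View pics/top0c.png

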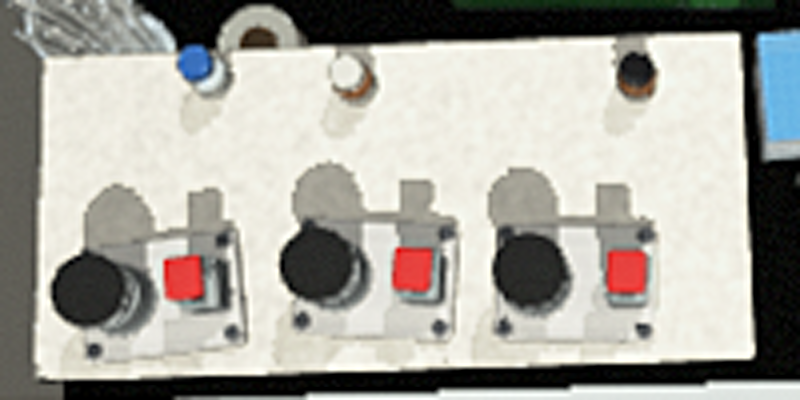

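The crop confirms three upright mounts, pads on the left of each and all tags up. Next I locate the upright and the sash. I also tilt the tool forward where it stands, with fingers shut, so that the wrist stays in front of the sash.

```bash
cat > log.py <<'E'
from h import *
import json
s=sensors.observe(); open("q.jsonl","a").write(json.dumps([np.array(s["q"]).tolist(),np.array(s["position"]).tolist(),np.array(s["tool_rot"]).tolist()])+"\n")
print(s["time_s"],"q",np.round(s["q"],1).tolist(),"p",np.round(s["position"],4).tolist(),"x",np.round(np.array(s["tool_rot"])[:,0],3).tolist(),"F",np.round(s["ft_force"],1).tolist(),round(float(s["grip_width"]),4))
E
python3 - <<'E'
from h import *
z=np.load("side0.npz"); W=cloud(z["d"],cams.calibration("side"))
for v,u in((20,222),(60,220),(100,222),(150,222),(175,222),(60,195),(40,190),(180,40),(20,200),(100,130)): print(v,u,W[v,u].round(3))
z=np.load("top0.npz"); W=cloud(z["d"],cams.calibration("top"))
m=(W[...,2]>.5)&(W[...,2]<.64)&(W[...,1]>-.3)&(W[...,1]<.3); print("sash x,z",np.percentile(W[m],[0,2,50,98,100],axis=0).round(3))
E
python3 log.py
python3 -m crank '{"hand":[255,255,255,255,255],"translation":[[-0.02,0,0],[-0.04,0,0],[-0.06,0,0],[-0.06,0,0],[-0.06,0,0]],"dr":[[0,-0.12,0],[0,-0.24,0],[0,-0.36,0],[0,-0.36,0],[0,-0.36,0]]}' 20
python3 log.py
```

```text
20 222 [0.352 0.293 0.465]
60 220 [0.341 0.294 0.363]
100 222 [0.34  0.292 0.253]
150 222 [0.331 0.29  0.099]
175 222 [0.326 0.287 0.016]
60 195 [ 0.003  1.801 -0.223]
40 190 [ 0.354 -0.16   0.573]
180 40 [-0.038 -0.037  0.209]
20 200 [ 0.354 -0.046  0.57 ]
100 130 [ 0.342 -0.481  0.618]
sash x,z [[ 0.3   -0.3    0.5  ]
 [ 0.309 -0.283  0.505]
 [ 0.345  0.142  0.59 ]
 [ 0.774  0.293  0.62 ]
 [ 0.831  0.298  0.623]]
0.1 q [51.1, 21.8, 74.4, -0.0, 83.9, -12.3] p [0.2454, 0.4919, 0.2308] x [-0.001, -0.001, -1.0] F [0.6, -0.7, -0.5] 0.0856
time_s: 0.6
position: [0.245, 0.4922, 0.2905]
tool_rot: [[0.313, 0.445, 0.839], [-0.157, 0.895, -0.417], [-0.937, -0.001, 0.35]]
ft_force: [0.2, -0.0, 0.1]
grip_width: 0.0117
0.6 q [60.7, 21.1, 68.4, -20.5, 89.6, -2.9] p [0.245, 0.4922, 0.2905] x [0.313, -0.157, -0.937] F [0.2, -0.0, 0.1] 0.0117
```

```bash
cat >> h.py <<'E'
from scipy.spatial.transform import Rotation as Ro
def Rt(th,yaw=0): 
    t=np.radians(th); R=np.array([[np.sin(t),0,np.cos(t)],[0,1,0],[-np.cos(t),0,np.sin(t)]]); return Ro.from_euler('z',yaw,degrees=True).as_matrix()@R
def plan(p,th,yaw=0):
    s=sensors.observe(); R=np.array(s["tool_rot"]); dp=R.T@(np.array(p)-s["position"]); rv=Ro.from_matrix(R.T@Rt(th,yaw)).as_rotvec()
    print("t",dp.round(4).tolist(),"rv",rv.round(4).tolist(),"rows>=",max(np.linalg.norm(dp)/.05,np.linalg.norm(rv)/.15).round(1))
E
python3 -c "
from h import *
plan([.25,.45,.33],45)"
```

```text
t [-0.0288, -0.0356, 0.0356] rv [-0.3907, -0.4204, 0.2525] rows>= 4.2
```

```bash
python3 -m crank '{"hand":[255,255,255,255,255],"translation":[[-0.006,-0.007,0.007],[-0.012,-0.014,0.014],[-0.018,-0.021,0.021],[-0.024,-0.028,0.028],[-0.029,-0.036,0.036]],"dr":[[-0.078,-0.084,0.05],[-0.156,-0.168,0.1],[-0.234,-0.252,0.15],[-0.312,-0.336,0.2],[-0.39,-0.42,0.252]]}' >/dev/null
python3 log.py
python3 -c "
from h import *
plan([.25,.2,.40],45)"
```

```text
1.1 q [66.3, 11.1, 86.0, -44.3, 68.4, -12.1] p [0.2509, 0.4487, 0.3301] x [0.709, -0.001, -0.705] F [0.7, -0.2, 0.1] 0.0002
t [-0.0497, -0.2488, 0.0484] rv [0.0022, 0.0027, 0.001] rows>= 5.2
```

```bash
python3 -m crank '{"hand":[255,255,255],"translation":[[-0.01,-0.04,0.01],[-0.02,-0.08,0.02],[-0.03,-0.12,0.03]],"dr":[[0,0,0],[0,0,0],[0,0,0]]}' >/dev/null
python3 log.py
cat > fit.py <<'E'
from h import *
import json, itertools
from scipy.optimize import least_squares
D=[json.loads(l) for l in open("q.jsonl")]
def fk(x,q,sg):
    # x: o1,o23,  a,lat,d, L1,L2,e, Lt ; returns p,R, pts
    q=np.radians(q); o1,o2,o3,o4,o5,o6,a,lat,d,L1,L2,e,lw,Lt=x
    B=Ro.from_euler('z',sg[0]*q[0]+o1).as_matrix()
    A2=B@Ro.from_euler('y',q[1]+o2).as_matrix()
    A3=A2@Ro.from_euler('y',q[2]+o3).as_matrix()
    A4=A3@Ro.from_euler('z',sg[1]*q[3]+o4).as_matrix()
    A5=A4@Ro.from_euler('y',sg[2]*q[4]+o5).as_matrix()
    A6=A5@Ro.from_euler('z',sg[3]*q[5]+o6).as_matrix()
    sh=B@[a,lat,d]; el=sh+A2@[0,0,L1]; wr=el+A3@[e,0,L2]; tcp=wr+A5@[lw,0,0]+A6@[0,0,Lt]
    R=A6@np.array([[0,0,1],[0,1,0],[-1,0,0]]).astype(float) # tool x = local z
    return tcp,R,[sh,el,wr]
def res(x,sg):
    r=[]
    for q,p,R in D:
        t,Rm,_=fk(x,q,sg); r+=list((t-p)*10)+list((Ro.from_matrix(Rm.T@np.array(R)).as_rotvec()))
    return np.array(r+list(.002*(np.array(x)-x0)))
x0=np.array([0,0,0,0,0,0,0,.0,.2,.4,.4,0,0,.28])
if __name__=="__main__":
    out=[]
    for sg in itertools.product((1,-1),(1,-1),(1,-1),(1,-1)):
        for o6 in (0,np.pi/2,np.pi,-np.pi/2):
            x=x0.copy(); x[5]=o6; s=least_squares(res,x,args=(sg,)); out.append((s.cost,sg,s.x))
    out.sort(key=lambda t:t[0])
    for o in out[:4]: print(round(o[0],6),o[1],o[2].round(3).tolist())
    np.savez("fit.npz",x=out[0][2],sg=out[0][1])
    for q,p,R in D: print([v.round(3).tolist() for v in fk(out[0][2],q,out[0][1])[2]])
E
python3 fit.py
```

```text
1.4 q [57.8, -3.7, 95.0, -40.6, 67.0, -23.0] p [0.2501, 0.3275, 0.3724] x [0.707, -0.003, -0.708] F [0.6, -0.1, -0.3] 0.0003
2.5e-05 (1, 1, 1, -1) [-0.0, 0.0, 0.0, -0.0, 3.142, -1.571, 0.0, 0.118, 0.13, 0.537, 0.351, 0.103, -0.0, -0.258]
2.6e-05 (1, -1, 1, -1) [-0.0, 0.0, 3.142, -0.0, 0.0, -1.571, 0.0, 0.118, 0.13, 0.537, -0.351, -0.103, -0.0, -0.257]
2.8e-05 (1, -1, 1, -1) [0.0, 3.142, 0.0, -0.0, 0.0, -1.571, -0.0, 0.117, 0.13, -0.537, -0.351, -0.103, 0.0, -0.258]
6.5e-05 (1, 1, 1, -1) [-0.0, 0.0, 0.0, -0.0, 3.142, 4.712, 0.0, 0.118, 0.13, 0.537, 0.351, 0.103, -0.0, -0.257]
[[-0.092, 0.074, 0.13], [0.034, 0.229, 0.629], [0.246, 0.492, 0.488]]
[[-0.102, 0.058, 0.13], [-0.008, 0.226, 0.631], [0.164, 0.533, 0.532]]
[[-0.108, 0.047, 0.13], [-0.066, 0.142, 0.657], [0.068, 0.449, 0.512]]
[[-0.099, 0.063, 0.13], [-0.118, 0.034, 0.666], [0.068, 0.328, 0.555]]
```

```bash
cat > ik.py <<'E'
from fit import *
f=np.load("fit.npz"); X,SG=f["x"],f["sg"]
def ik(p,R,q0):
    def r(q):
        t,Rm,_=fk(X,q,SG); return np.r_[(t-p)*10,Ro.from_matrix(Rm.T@R).as_rotvec()]
    s=least_squares(r,q0); return s.x,s.cost
if __name__=="__main__":
    q=np.array(sensors.observe()["q"])
    for p,th in (([.25,.25,.37],50),([.25,.18,.36],50),([.30,.18,.36],50),([.36,.18,.34],50),([.43,.18,.33],50),([.43,.18,.27],50),([.43,.06,.33],50),([.43,.06,.27],50),([.43,-.05,.33],50),([.43,-.05,.27],50),([.43,-.1,.33],50)):
        q,c=ik(np.array(p),Rt(th),q); print(p,round(c,6),q.round(1).tolist(),[v.round(3).tolist() for v in fk(X,q,SG)[2][1:]])
    plan([.25,.18,.36],50)
E
python3 ik.py
```

```text
[0.25, 0.25, 0.37] 0.0 [50.7, -12.8, 105.3, -43.7, 59.1, -25.8] [[-0.166, -0.018, 0.654], [0.053, 0.25, 0.536]]
[0.25, 0.18, 0.36] 0.0 [34.9, -22.5, 112.1, -34.1, 51.3, -42.9] [[-0.236, -0.021, 0.626], [0.053, 0.18, 0.526]]
[0.3, 0.18, 0.36] 0.0 [25.7, -19.3, 110.7, -28.0, 45.1, -52.2] [[-0.211, 0.029, 0.637], [0.103, 0.18, 0.526]]
[0.36, 0.18, 0.34] 0.0 [18.9, -13.1, 110.6, -24.6, 36.7, -57.4] [[-0.154, 0.072, 0.653], [0.163, 0.18, 0.506]]
[0.43, 0.18, 0.33] 0.0 [14.2, -5.8, 107.0, -21.1, 31.5, -62.6] [[-0.082, 0.101, 0.664], [0.233, 0.18, 0.496]]
[0.43, 0.18, 0.27] 0.0 [14.2, -1.4, 114.3, -31.8, 20.9, -50.7] [[-0.042, 0.111, 0.667], [0.233, 0.18, 0.436]]
[0.43, 0.06, 0.33] 0.0 [-14.8, -12.9, 112.2, 20.8, 33.5, -117.2] [[-0.086, 0.144, 0.654], [0.233, 0.06, 0.496]]
[0.43, 0.06, 0.27] 0.0 [-14.8, -8.3, 120.1, 31.4, 22.1, -129.1] [[-0.045, 0.133, 0.662], [0.233, 0.06, 0.436]]
[0.43, -0.05, 0.33] 0.0 [-41.7, -13.2, 112.4, 43.1, 48.2, -151.8] [[-0.014, 0.17, 0.653], [0.233, -0.05, 0.496]]
[0.43, -0.05, 0.27] 0.0 [-41.7, -8.6, 120.4, 52.9, 39.7, -165.3] [[0.018, 0.141, 0.661], [0.233, -0.05, 0.436]]
[0.43, -0.1, 0.33] 0.0 [-50.9, -11.1, 111.0, 47.2, 54.1, -160.7] [[0.026, 0.154, 0.657], [0.233, -0.1, 0.496]]
t [0.0092, -0.1475, -0.0087] rv [-0.0006, -0.0881, 0.003] rows>= 3.0
```

```bash
cat > scan.py <<'E'
from ik import *
q0=np.array(sensors.observe()["q"])
for th in (40,45):
  q=np.array([14.2,-5.8,107,-21,31,-62.])
  for y in (.18,.13,.06,.01,-.05,-.10):
    for yaw in (0,-20):
      o=[]
      for z in (.33,.265):
        q,c=ik(np.array([.43,y,z]),Rt(th,yaw),q); o+=[q.round(0).astype(int).tolist(),round(c,4)]
      w=fk(X,q,SG)[2][2].round(3).tolist()
      print(th,y,yaw,o,w)
E
python3 scan.py
```

```text
40 0.18 0 [[13, -4, 100, -11, 45, -72], np.float64(0.0), [13, -1, 108, -15, 34, -68], np.float64(0.0)] [0.264, 0.18, 0.462]
40 0.18 -20 [[22, 1, 96, -31, 56, -37], np.float64(0.0), [22, 4, 103, -36, 47, -29], np.float64(0.0)] [0.274, 0.237, 0.462]
40 0.13 0 [[3, -7, 103, -2, 45, -86], np.float64(0.0), [3, -4, 111, -3, 33, -85], np.float64(0.0)] [0.264, 0.13, 0.462]
40 0.13 -20 [[13, -3, 99, -27, 52, -46], np.float64(0.0), [13, 1, 107, -32, 42, -38], np.float64(0.0)] [0.274, 0.187, 0.462]
40 0.06 0 [[-13, -10, 105, 11, 47, -108], np.float64(0.0), [-13, -6, 114, 15, 35, -112], np.float64(0.0)] [0.264, 0.06, 0.462]
40 0.06 -20 [[0, -7, 102, -17, 48, -63], np.float64(0.0), [0, -3, 111, -22, 36, -57], np.float64(0.0)] [0.274, 0.117, 0.462]
40 0.01 0 [[-24, -11, 106, 20, 50, -122], np.float64(0.0), [-24, -7, 114, 25, 38, -129], np.float64(0.0)] [0.264, 0.01, 0.462]
40 0.01 -20 [[-11, -9, 104, -8, 46, -77], np.float64(0.0), [-11, -5, 112, -11, 33, -74], np.float64(0.0)] [0.274, 0.067, 0.462]
40 -0.05 0 [[-37, -11, 105, 28, 55, -137], np.float64(0.0), [-37, -7, 114, 33, 44, -145], np.float64
[... 1229 characters left out ...]
18, 34, 33, -139], np.float64(0.0)] [0.248, 0.01, 0.447]
45 0.01 -20 [[-10, -10, 107, -11, 39, -74], np.float64(0.0), [-10, -6, 116, -16, 26, -69], np.float64(0.0)] [0.259, 0.072, 0.447]
45 -0.05 0 [[-39, -12, 109, 35, 51, -144], np.float64(0.0), [-39, -8, 117, 43, 41, -155], np.float64(0.0)] [0.248, -0.05, 0.447]
45 -0.05 -20 [[-24, -11, 108, 5, 38, -97], np.float64(0.0), [-24, -7, 117, 7, 25, -99], np.float64(0.0)] [0.259, 0.012, 0.447]
45 -0.1 0 [[-48, -10, 107, 39, 56, -153], np.float64(0.0), [-48, -6, 116, 46, 47, -164], np.float64(0.0)] [0.248, -0.1, 0.447]
45 -0.1 -20 [[-35, -11, 108, 16, 40, -113], np.float64(0.0), [-35, -6, 116, 23, 28, -121], np.float64(0.0)] [0.259, -0.038, 0.447]
```

```bash
python3 -m crank '{"hand":[255,255,255,255,255],"translation":[[0.002,-0.037,-0.002],[0.004,-0.074,-0.004],[0.006,-0.111,-0.006],[0.009,-0.147,-0.009],[0.009,-0.147,-0.009]],"dr":[[0,0,0],[0,0,0],[0,0,0],[0,0,0],[0,0,0]]}' >/dev/null
python3 log.py
python3 -c "
from h import *
plan([.36,.18,.36],45);plan([.435,.18,.32],45)"
```

```text
1.9 q [31.8, -22.2, 109.4, -27.4, 55.8, -49.5] p [0.2499, 0.178, 0.3596] x [0.708, -0.008, -0.706] F [-0.3, -0.2, -0.9] 0.0
t [0.0776, 0.0034, 0.078] rv [-0.0089, 0.0012, 0.0085] rows>= 2.2
t [0.159, 0.0043, 0.1027] rv [-0.0089, 0.0012, 0.0085] rows>= 3.8
```

```bash
python3 -m crank '{"hand":[255,255,255,255,255],"translation":[[0.039,0.0015,0.039],[0.078,0.003,0.078],[0.118,0.003,0.091],[0.159,0.003,0.103],[0.159,0.003,0.103]],"dr":[[0,0,0],[0,0,0],[0,0,0],[0,0,0],[0,0,0]]}' >/dev/null
python3 log.py
python3 - <<'E'
from h import *
im,d,c=look("side"); cv2.imwrite("pics/side1.png",cv2.resize(im[60:220,150:350],None,fx=4,fy=4,interpolation=cv2.INTER_CUBIC)[:600])
plan([.435,.18,.294],45)
E
```

```text
2.4 q [14.1, -3.3, 104.0, -16.9, 36.8, -66.0] p [0.4381, 0.1845, 0.3169] x [0.703, -0.004, -0.712] F [-0.1, -0.9, 1.2] 0.0003
t [0.0164, -0.0048, -0.0182] rv [-0.0028, -0.0044, 0.0031] rows>= 0.5
```

View pics/side1.png

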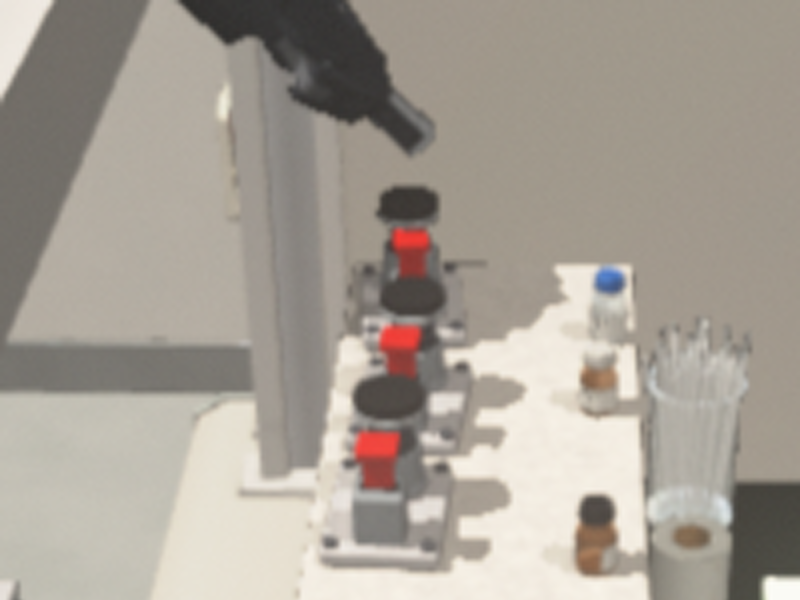

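The side crop shows the shut fingertips at about (415,150), just above the left pad at (408,203). I now press in steps.

```bash
C="python3 -m crank"
python3 -m crank '{"hand":[255,255,255],"translation":[[0.009,-0.0025,-0.01],[0.0164,-0.0048,-0.0182],[0.0164,-0.0048,-0.0182]],"dr":[[0,0,0],[0,0,0],[0,0,0]]}' >/dev/null; python3 log.py
python3 -m crank '{"hand":[255,255,255],"translation":[[0.0035,0,-0.0035],[0.007,0,-0.007],[0.007,0,-0.007]],"dr":[[0,0,0],[0,0,0],[0,0,0]]}' >/dev/null; python3 log.py
python3 -m crank '{"hand":[255],"translation":[[0,0,0]],"dr":[[0,0,0]]}' >/dev/null; python3 log.py
```

```text
2.75 q [13.5, -2.9, 107.6, -17.9, 32.5, -65.0] p [0.4327, 0.1805, 0.296] x [0.707, -0.001, -0.707] F [0.2, 0.1, 0.2] -0.0
3.05 q [13.4, -2.2, 108.6, -18.9, 30.6, -63.9] p [0.4339, 0.1806, 0.2873] x [0.709, -0.001, -0.705] F [-1.5, 0.7, 0.6] 0.0001
3.15 q [13.4, -2.3, 108.6, -18.9, 30.7, -64.0] p [0.4341, 0.1805, 0.2877] x [0.709, -0.001, -0.705] F [-0.9, 0.6, 1.7] -0.0003
```

```bash
python3 -m crank '{"hand":[255,255,255],"translation":[[0.003,0,-0.003],[0.0035,0,-0.0035],[0.0035,0,-0.0035]],"dr":[[0,0,0],[0,0,0],[0,0,0]]}' >/dev/null; python3 log.py
python3 -m crank '{"hand":[255],"translation":[[0,0,0]],"dr":[[0,0,0]]}' >/dev/null; python3 log.py
python3 -m crank '{"hand":[255,255,255],"translation":[[0.003,0,-0.003],[0.0035,0,-0.0035],[0.0035,0,-0.0035]],"dr":[[0,0,0],[0,0,0],[0,0,0]]}' >/dev/null; python3 log.py
python3 -m crank '{"hand":[255],"translation":[[0,0,0]],"dr":[[0,0,0]]}' >/dev/null; python3 log.py
python3 -m crank '{"hand":[255],"translation":[[0,0,0]],"dr":[[0,0,0]]}' >/dev/null; python3 log.py
```

```text
3.45 q [13.4, -1.9, 109.2, -19.5, 29.7, -63.3] p [0.4343, 0.1804, 0.2828] x [0.71, -0.001, -0.705] F [-1.0, 0.8, 4.2] 0.0002
3.55 q [13.4, -1.9, 109.2, -19.5, 29.7, -63.3] p [0.4343, 0.1804, 0.2828] x [0.709, -0.001, -0.705] F [-0.8, 1.7, 4.6] 0.0005
3.85 q [13.4, -1.5, 109.8, -20.1, 28.8, -62.7] p [0.4344, 0.1804, 0.2781] x [0.71, -0.001, -0.704] F [-2.5, 1.6, 8.7] -0.0002
3.95 q [13.4, -1.5, 109.8, -20.0, 28.8, -62.7] p [0.4344, 0.1804, 0.2782] x [0.71, -0.001, -0.704] F [-2.7, 1.8, 7.7] -0.0006
4.05 q [13.4, -1.6, 109.8, -20.0, 28.8, -62.7] p [0.4344, 0.1805, 0.2783] x [0.71, -0.001, -0.704] F [-3.3, 0.7, 7.8] 0.0
```

Left pad: about 0.8 N/mm and nearly 9 mm pressed, so it is stiff. Next I lift and go to the middle pad.

```bash
python3 -m crank '{"hand":[255,255,255],"translation":[[-0.015,0,0.015],[-0.03,0,0.03],[-0.03,0,0.03]],"dr":[[0,0,0],[0,0,0],[0,0,0]]}' >/dev/null; python3 log.py
python3 -c "
from h import *
plan([.441,.061,.32],45)"
```

```text
4.35 q [13.4, -4.4, 104.4, -16.1, 36.5, -67.3] p [0.4344, 0.1803, 0.3219] x [0.711, -0.001, -0.703] F [0.5, -0.3, -0.1] 0.0001
t [0.0061, -0.1193, 0.0035] rv [-0.0019, 0.0054, 0.0011] rows>= 2.4
```

```bash
python3 -m crank '{"hand":[255,255,255,255,255],"translation":[[0.002,-0.03,0.001],[0.003,-0.06,0.002],[0.005,-0.09,0.003],[0.006,-0.119,0.003],[0.006,-0.119,0.003]],"dr":[[0,0,0],[0,0,0],[0,0,0],[0,0,0],[0,0,0]]}' >/dev/null
python3 -m crank '{"hand":[255],"translation":[[0,0,0]],"dr":[[0,0,0]]}' >/dev/null; python3 log.py
python3 -c "
from h import *
plan([.441,.061,.29],45)"
```

```text
4.95 q [-13.0, -9.7, 109.5, 15.0, 36.9, -111.1] p [0.4397, 0.0605, 0.3165] x [0.707, -0.003, -0.707] F [-0.2, -0.1, -0.7] -0.0001
t [0.0197, 0.0005, -0.0178] rv [-0.004, -0.0002, 0.0031] rows>= 0.5
```

```bash
python3 -m crank '{"hand":[255,255,255],"translation":[[0.01,0,-0.009],[0.0195,0,-0.018],[0.0195,0,-0.018]],"dr":[[0,0,0],[0,0,0],[0,0,0]]}' >/dev/null; python3 log.py
python3 -m crank '{"hand":[255,255,255],"translation":[[0.003,0,-0.003],[0.005,0,-0.005],[0.005,0,-0.005]],"dr":[[0,0,0],[0,0,0],[0,0,0]]}' >/dev/null; python3 log.py
python3 -m crank '{"hand":[255],"translation":[[0,0,0]],"dr":[[0,0,0]]}' >/dev/null; python3 log.py
python3 -m crank '{"hand":[255,255,255],"translation":[[0.003,0,-0.003],[0.0035,0,-0.0035],[0.0035,0,-0.0035]],"dr":[[0,0,0],[0,0,0],[0,0,0]]}' >/dev/null; python3 log.py
python3 -m crank '{"hand":[255],"translation":[[0,0,0]],"dr":[[0,0,0]]}' >/dev/null; python3 log.py
python3 -m crank '{"hand":[255],"translation":[[0,0,0]],"dr":[[0,0,0]]}' >/dev/null; python3 log.py
```

```text
5.25 q [-12.6, -7.8, 112.9, 17.1, 31.9, -113.6] p [0.4402, 0.0626, 0.2889] x [0.705, 0.001, -0.709] F [0.6, 0.0, -0.6] -0.0001
5.55 q [-12.8, -7.4, 113.6, 17.8, 30.6, -114.5] p [0.4414, 0.0616, 0.2844] x [0.709, -0.001, -0.705] F [0.1, 1.7, 2.7] 0.0002
5.65 q [-12.8, -7.5, 113.6, 17.8, 30.6, -114.5] p [0.4414, 0.0614, 0.2846] x [0.709, -0.001, -0.705] F [-0.7, 1.3, 2.4] 0.0002
5.95 q [-12.8, -7.0, 114.3, 18.4, 29.6, -115.1] p [0.4415, 0.0612, 0.2795] x [0.709, -0.002, -0.705] F [1.1, 1.6, 3.5] -0.0001
6.05 q [-12.8, -7.1, 114.2, 18.4, 29.6, -115.1] p [0.4415, 0.0612, 0.2796] x [0.709, -0.002, -0.705] F [0.8, 1.0, 3.7] -0.0002
6.15 q [-12.8, -7.1, 114.2, 18.4, 29.6, -115.1] p [0.4415, 0.0612, 0.2795] x [0.709, -0.002, -0.705] F [1.9, 2.1, 4.1] -0.0
```

Middle pad: about 0.3 N/mm, so it is soft. The right pad still has to be pressed.

```bash
python3 -m crank '{"hand":[255,255,255],"translation":[[-0.015,0,0.015],[-0.03,0,0.03],[-0.03,0,0.03]],"dr":[[0,0,0],[0,0,0],[0,0,0]]}' >/dev/null; python3 log.py
python3 -c "
from h import *
plan([.4335,-.05,.32],45,-20)"
```

```text
6.45 q [-12.8, -10.0, 108.6, 14.7, 37.7, -110.8] p [0.4415, 0.061, 0.3235] x [0.711, -0.002, -0.703] F [0.6, 0.3, -0.8] -0.0001
t [-0.003, -0.111, -0.0081] rv [0.2457, 0.0053, -0.2451] rows>= 2.3
```

```bash
python3 -m crank '{"hand":[255,255,255,255,255],"translation":[[-0.001,-0.028,-0.002],[-0.002,-0.056,-0.004],[-0.003,-0.084,-0.006],[-0.003,-0.111,-0.008],[-0.003,-0.111,-0.008]],"dr":[[0.061,0,-0.061],[0.123,0,-0.123],[0.184,0,-0.184],[0.246,0,-0.245],[0.246,0,-0.245]]}' >/dev/null
python3 -m crank '{"hand":[255],"translation":[[0,0,0]],"dr":[[0,0,0]]}' >/dev/null; python3 log.py
python3 -c "
from h import *
plan([.4335,-.05,.29],45,-20)"
```

```text
7.05 q [-23.9, -10.2, 109.7, 4.9, 35.6, -96.8] p [0.4328, -0.0494, 0.3168] x [0.665, -0.24, -0.707] F [-1.0, 0.8, 0.2] 0.0
t [0.0196, -0.0004, -0.0183] rv [-0.0003, -0.0005, -0.0017] rows>= 0.5
```

```bash
python3 -m crank '{"hand":[255,255,255],"translation":[[0.01,0,-0.009],[0.0195,0,-0.018],[0.0195,0,-0.018]],"dr":[[0,0,0],[0,0,0],[0,0,0]]}' >/dev/null; python3 log.py
python3 -m crank '{"hand":[255,255,255],"translation":[[0.003,0,-0.003],[0.005,0,-0.005],[0.005,0,-0.005]],"dr":[[0,0,0],[0,0,0],[0,0,0]]}' >/dev/null; python3 log.py
python3 -m crank '{"hand":[255],"translation":[[0,0,0]],"dr":[[0,0,0]]}' >/dev/null; python3 log.py
python3 -m crank '{"hand":[255,255,255],"translation":[[0.003,0,-0.003],[0.0035,0,-0.0035],[0.0035,0,-0.0035]],"dr":[[0,0,0],[0,0,0],[0,0,0]]}' >/dev/null; python3 log.py
python3 -m crank '{"hand":[255],"translation":[[0,0,0]],"dr":[[0,0,0]]}' >/dev/null; python3 log.py
python3 -m crank '{"hand":[255],"translation":[[0,0,0]],"dr":[[0,0,0]]}' >/dev/null; python3 log.py
```

```text
7.35 q [-23.8, -8.3, 113.2, 5.6, 30.4, -97.6] p [0.4334, -0.0489, 0.2895] x [0.664, -0.239, -0.709] F [-0.6, 0.2, 1.2] -0.0003
7.65 q [-23.9, -7.9, 113.9, 5.8, 29.0, -97.8] p [0.4345, -0.0498, 0.285] x [0.667, -0.241, -0.705] F [-0.8, 3.3, 4.1] 0.0001
7.75 q [-23.9, -7.9, 113.8, 5.8, 29.0, -97.8] p [0.4345, -0.05, 0.2852] x [0.667, -0.241, -0.705] F [0.3, 2.7, 3.5] -0.0002
8.05 q [-23.9, -7.5, 114.5, 6.0, 28.0, -98.0] p [0.4347, -0.0501, 0.2806] x [0.668, -0.242, -0.704] F [-3.1, 4.8, 8.1] 0.0001
8.15 q [-23.9, -7.5, 114.5, 6.0, 28.0, -98.0] p [0.4347, -0.0501, 0.2807] x [0.668, -0.242, -0.704] F [-3.2, 3.1, 7.4] -0.0002
8.25 q [-23.9, -7.5, 114.5, 6.0, 28.0, -98.0] p [0.4347, -0.0501, 0.2807] x [0.668, -0.242, -0.704] F [-3.0, 4.5, 7.4] -0.0002
```

Right pad: about 0.87 N/mm, so it is stiff. The middle mount is the softest. I lift and recheck the tag positions before pushing.

```bash
python3 -m crank '{"hand":[255,255,255],"translation":[[-0.015,0,0.015],[-0.035,0,0.035],[-0.035,0,0.035]],"dr":[[0,0,0],[0,0,0],[0,0,0]]}' >/dev/null; python3 log.py
cat > tags.py <<'E'
from h import *
import sys
for n in("top","side"):
    im,d,c=look(n); W=cloud(d,c); cv2.imwrite(f"pics/{n}_{sys.argv[1]}.png",im); im=im.astype(int)
    b,g,r=im[...,0],im[...,1],im[...,2]
    reg=(W[...,0]>.38)&(W[...,0]<.5)&(W[...,2]>.258)&(W[...,2]<.294)
    for nm,m in(("red",(r>150)&(g<80)&reg),("black",(r<75)&(g<75)&(b<75)&reg)):
        k,l,st,_=cv2.connectedComponentsWithStats(m.astype(np.uint8))
        for i in range(1,k):
            if st[i,4]>25:
                p=W[l==i]; print(n,nm,st[i].tolist(),"med",np.nanmedian(p,0).round(4))
E
python3 tags.py t1
python3 -c "
from h import *
plan([.437,.010,.32],45,-20)"
```

```text
8.55 q [-23.9, -10.8, 107.7, 4.6, 37.8, -96.4] p [0.435, -0.0506, 0.3326] x [0.67, -0.244, -0.701] F [0.2, 0.1, -0.5] -0.0002
top red [224, 237, 8, 7, 42] med [0.434  0.0136 0.2825]
top red [166, 239, 10, 11, 91] med [0.4295 0.1297 0.2822]
top red [277, 238, 9, 10, 90] med [ 0.4253 -0.097   0.2828]
top black [195, 232, 19, 19, 273] med [0.4337 0.061  0.2826]
top black [260, 234, 7, 17, 59] med [ 0.4253 -0.0602  0.2824]
top black [138, 239, 19, 18, 254] med [0.4248 0.18   0.2826]
side red [248, 117, 9, 6, 41] med [0.4312 0.1243 0.2814]
side red [245, 142, 9, 6, 43] med [0.4315 0.0074 0.2821]
side red [239, 168, 11, 7, 70] med [ 0.4282 -0.1022  0.2817]
side black [245, 107, 14, 8, 84] med [0.4279 0.1727 0.2822]
side black [250, 130, 10, 9, 71] med [0.4415 0.0544 0.2818]
side black [240, 154, 16, 11, 124] med [ 0.432  -0.0541  0.2822]
t [-0.0063, 0.0575, -0.0188] rv [-0.0008, 0.002, -0.0007] rows>= 1.2
```

Nothing has moved. I go over the middle tag, at about (0.430, 0.0115).

```bash
python3 -m crank '{"hand":[255,255,255,255],"translation":[[-0.003,0.029,-0.009],[-0.006,0.0575,-0.018],[-0.006,0.0575,-0.018],[-0.006,0.0575,-0.018]],"dr":[[0,0,0],[0,0,0],[0,0,0],[0,0,0]]}' >/dev/null; python3 log.py
python3 -c "
from h import *
plan([.436,.0095,.29],45,-20)"
```

```text
9.05 q [-10.0, -8.5, 108.0, -11.7, 36.5, -73.6] p [0.4376, 0.0105, 0.3194] x [0.665, -0.24, -0.707] F [-0.4, 0.1, 0.9] -0.0004
t [0.0199, -0.0015, -0.0216] rv [0.0015, -0.0004, -0.0022] rows>= 0.6
```

```bash
python3 -m crank '{"hand":[255,255,255],"translation":[[0.01,-0.001,-0.011],[0.02,-0.001,-0.0215],[0.02,-0.001,-0.0215]],"dr":[[0,0,0],[0,0,0],[0,0,0]]}' >/dev/null; python3 log.py
python3 -m crank '{"hand":[255,255,255,255],"translation":[[0.002,0,-0.002],[0.004,0,-0.004],[0.006,0,-0.006],[0.008,0,-0.008]],"dr":[[0,0,0],[0,0,0],[0,0,0],[0,0,0]]}' >/dev/null; python3 log.py
python3 -m crank '{"hand":[255,255,255],"translation":[[0.002,0,-0.002],[0.004,0,-0.004],[0.004,0,-0.004]],"dr":[[0,0,0],[0,0,0],[0,0,0]]}' >/dev/null; python3 log.py
```

```text
9.35 q [-10.4, -6.8, 112.1, -13.3, 30.9, -71.7] p [0.4358, 0.0082, 0.2891] x [0.662, -0.242, -0.709] F [-0.1, 0.4, 1.1] 0.0
9.75 q [-10.3, -6.0, 113.3, -14.3, 28.7, -70.4] p [0.4371, 0.0089, 0.2806] x [0.667, -0.242, -0.704] F [0.7, -2.5, 3.0] -0.0
10.05 q [-10.3, -5.5, 114.0, -14.8, 27.6, -69.8] p [0.4367, 0.0093, 0.274] x [0.666, -0.241, -0.706] F [2.0, -1.2, 1.5] 0.0001
```

```bash
python3 -m crank '{"hand":[255,255,255],"translation":[[0.0015,0,-0.0015],[0.003,0,-0.003],[0.003,0,-0.003]],"dr":[[0,0,0],[0,0,0],[0,0,0]]}' >/dev/null; python3 log.py
python3 -m crank '{"hand":[255,255,255],"translation":[[0.001,0,-0.001],[0.002,0,-0.002],[0.002,0,-0.002]],"dr":[[0,0,0],[0,0,0],[0,0,0]]}' >/dev/null; python3 log.py
```

```text
10.35 q [-10.2, -5.3, 114.5, -15.3, 26.8, -69.3] p [0.437, 0.0093, 0.2715] x [0.669, -0.242, -0.703] F [-8.7, -0.5, 14.2] -0.0002
10.65 q [-10.2, -5.3, 114.7, -15.7, 26.2, -69.0] p [0.4376, 0.0092, 0.2713] x [0.673, -0.243, -0.699] F [-22.8, 1.6, 32.8] -0.0
```

The tag is on its stop: the force rises and z stays at 0.2713. I lift clear, back out in front of the riser, and check.

```bash
python3 -m crank '{"hand":[255,255,255],"translation":[[-0.015,0,0.015],[-0.035,0,0.035],[-0.045,0,0.045]],"dr":[[0,0,0],[0,0,0],[0,0,0]]}' >/dev/null
python3 -m crank '{"hand":[255,255,255,255],"translation":[[-0.02,0,-0.02],[-0.045,0,-0.045],[-0.07,0,-0.07],[-0.07,0,-0.07]],"dr":[[0,0,0],[0,0,0],[0,0,0],[0,0,0]]}' >/dev/null; python3 log.py
python3 tags.py t2
python3 -c "
import cv2;im=cv2.imread('pics/side_t2.png');cv2.imwrite('pics/s2c.png',cv2.resize(im[80:220,150:350],None,fx=4,fy=4,interpolation=cv2.INTER_CUBIC))"
```

```text
11.35 q [-4.0, -19.9, 113.3, -16.2, 43.9, -66.7] p [0.3403, 0.0442, 0.3297] x [0.666, -0.24, -0.707] F [0.8, -0.4, 0.1] 0.0001
top red [166, 239, 10, 11, 91] med [0.4296 0.1297 0.2823]
top red [225, 238, 9, 10, 86] med [0.4315 0.0119 0.2665]
top red [277, 238, 9, 10, 90] med [ 0.4256 -0.097   0.2827]
top black [195, 232, 19, 18, 254] med [0.4343 0.0612 0.2826]
top black [248, 234, 19, 18, 257] med [ 0.4278 -0.0478  0.2826]
top black [138, 239, 19, 17, 251] med [0.4249 0.1793 0.2825]
side red [248, 118, 9, 5, 40] med [0.4311 0.1252 0.281 ]
side red [245, 147, 10, 7, 50] med [0.4329 0.0076 0.2663]
side red [239, 168, 11, 7, 65] med [ 0.4283 -0.1015  0.282 ]
side black [246, 108, 13, 7, 73] med [0.4274 0.1711 0.2821]
side black [246, 131, 14, 7, 43] med [0.4325 0.0498 0.2812]
```

View pics/s2c.png

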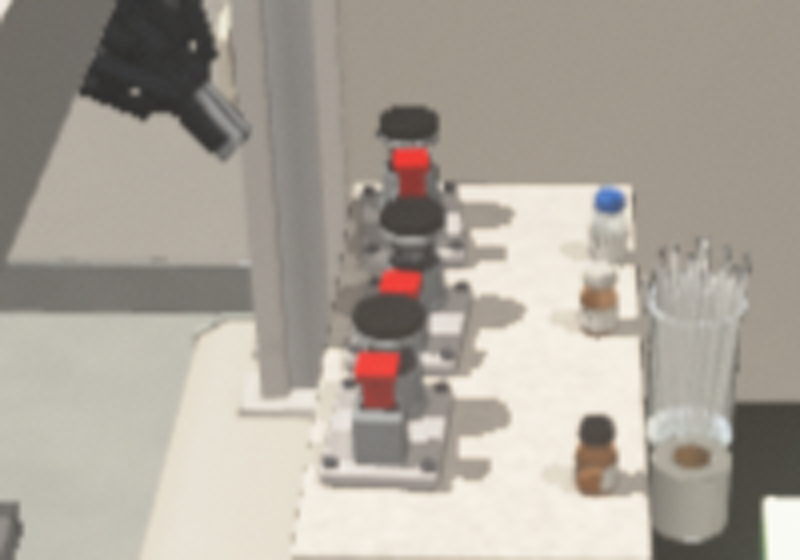

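The crop shows the middle tag down at (400,285), the other tags up at (410,165) and (378,370), all pads up, and the gripper clear at (220,130).

```bash
python3 -c "
from rig import env
print(env.close_job())"
```

```text
the job is handed in; nothing more can be done
None
```

The middle mount is the softest, and its red tag is now fully down. I pressed the pads from left to right with the closed fingertips, then handed the job in at about 11.5 s of robot time; no verdict was reported.

| Mount | Pad stiffness (N/mm) | Pressed (mm) |
|---|---|---|
| Left | about 0.8 | about 9 |
| Middle | about 0.3 | about 7.5 |
| Right | about 0.9 | about 7 |

The tag came down onto its stop, with the force on the fingers reaching about 33 N vertically (about 40 N in all) at the end. Only the fingertips were on the tag.

**Last checks, from the cameras:**
- **Tags:** the middle tag top is at 0.266 m, which is fully down; the other two are at 0.282 m, which is up.
- **Pads:** all three are back at about 0.282 m.
- **Mounts:** their pads and tags are within about 2 mm of where they started.
- **Bystanders:** the vials and roll look undisturbed in the last picture. I did not measure them, or look at the timer and cap again; the arm did not work near those.
- **Arm:** it is clear of everything, with only noise-level force on the tool.

None of these checks failed or disagreed.

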